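# Cull the warped mounting plate

### The arm

A 6-joint arm with a two-finger parallel gripper is mounted at the origin on a cart in front of the work surface, level with it; the furniture and walls round the work are solid. World frame = base frame: x ahead of the robot, y to its left, z up, the work surface at z = 0. Lengths are in m, angles in rad, forces in N, time in s.
With the tool pointing down it reaches from about 0.4 to 0.925 m from the base axis. Payload 12.5 kg.
Tool frame: the origin (TCP) lies on the centre line of the jaws, within the pads' length; the fingertips stand 22 mm ahead of it and the grasp point (between the pads) lies 3 mm ahead of it (tips_ahead is the distance from the TCP to the fingertips, in m); z points along the fingers, y is the direction in which the jaws open and shut (so a half turn about z gives the same grasp; the last joint's range is limited). The gripper opens to 95 mm and grips with 3 to 60 N. Pads are 20 mm wide; open, the fingers measure 119 mm over their backs; the gripper's body (75 mm by 180 mm) begins 59 mm behind the grasp point.
Start: joints at [1.118, 0.491, 1.559, -0, 1.092, -0.106], TCP at [0.212, 0.588, 0.237] pointing down, gripper open.
Joint ranges: [-3.1, 3.1], [-0.84, 2.19], [0.05, 2.79], [-1.13, 4.28], [0.06, 2.93], [-2.69, 2.69]. Speed limits (rad/s): [2.22, 2.22, 2.79, 3.14, 3.14, 3.14].

### API

Orientations are given as a unit quaternion [w, x, y, z].
In Python, from bench import * gives the robot as it stands.
- The arm moves only by the shell command python3 -m crank 'ROWS' [OPENING] [FORCE]. ROWS is JSON, a list of rows, each a list of 2 entries, a list of its own where there are three numbers: the shift along the tool's x, y, z in mm, then the turn about the tool's z in degrees. A call has 1 to 20 rows; each row shifts and turns the pose as measured when the row begins, along the tool's axes as they then stand; what a row does not reach is not made up. A row lasts 1/12 s, in which the tool goes at most 41.7 mm and 7.16 degrees, less where a joint would pass 70% of its speed; a pose out of reach is approached as far as the arm can. A call is refused whole if a number of a shift passes 41.7 or a number of a turn 7.16, either way. A call with a gripper value outside its range is refused whole. OPENING is the finger opening in mm, from 0 to 95.1, set as the call begins (- or left out, the last holds). The fingers move at their own pace and stop on an object; FORCE is the grip in N (left out, the last holds). Time passes only in rows, so rows that do not move let the fingers close. It gives the time, the measured TCP pose, the force and the opening at its end, in the units of the state.
- observe(): the state, without advancing time (a new reading comes with each control period).
- snapshot(name): name is "side" or "top"; returns (picture, depth): 420x560x3 uint8, red, green, blue; 420x560 float32, m along the optical axis (not along the pixel's ray), 0 where there is no reading.
- camera_model(name): a dict with "intrinsics" (3x3 intrinsics, pixels), "position" and "attitude" of the camera in the world. Camera axes: x right, y up, looking along -z (the intrinsics and any distortion apply to the point x, -y, -z); pixel columns grow to the right and rows downward; lengths in m; the calibration is good to about 2 mm. A picture is of the moment at which its call begins. camera_model takes no time and is no camera call.
- sign_off(): hands the job in, once; it reports no verdict.
Trained networks look in the newest picture that a camera, given by its name, has taken for a name from the list of things; names that differ only in an ending like _2 or _b are one class to them, and where a whole thing is asked for, a point or a joint stands for the part that bears it (a point fixed in the world has none). Each returns a list of dicts, best first, with "confidence" (0 to 1); they miss things now and then, are a little off and sometimes report something else, mostly with a low value. They report only what shows in the picture. A call takes as long as a camera call. They do not tell look-alikes from the thing itself.
- spot_in(label, camera): "position" ([x, y, z] in m, in the coordinates of the camera as it stood for that picture, good to about 4 mm: the middle of the surface that is visible of it).
The state is a dict: "t": time; "qpos": joint angles; "joint_velocities": joint speeds; "effort": joint torques, N m; "tool_pos": TCP position; "eef_rot": TCP orientation; "ft_force": force on the tool from outside, world axes, zero at the start; "moment": the same for the moment, N m; "gripper_width": opening from 0.0 (shut) to 1.0 (fully open).
Only numpy, scipy, OpenCV 4.12 (cv2) and the standard library are available. Lean on these libraries where they do the work, as an engineer would, in place of code of your own. Each camera call takes 0.05 s, during which the arm holds its last target.

### The job

Two drilled mounting plates lie on the dark-topped green surface plate, and one of them is bent so that an end stands up. Press that raised end all the way down onto the surface plate to show that the part rocks, then pick the bent plate up and lay it inside the red reject tray. Leave the flat plate where it lies.

Things in the scene. Friction and masses are not known exactly. Their poses are not given: they have to be found in the camera images.
- bent_centre (a point): Middle of the loose bent plate: bright metal, 8 mm thick, 48 mm wide (y), 86 mm long (x), 0.17-0.34 kg. Its +x part (48 mm) lies flat on the surface plate, its -x part (42 mm) slopes up at 25 degrees. Point: half-way up, 4 mm from the crease on the flat side, near the mass centre; grip across the 48 mm here. About 1 N on the raised end rocks it over the crease; let go, it may rock back.
- raised_end (a point): Where to press: on top of the bent plate's raised end, mid-width, 10 mm in from the end, 30 mm towards -x from bent_centre; axes as there. It is 21 mm above the surface plate at rest, 8 mm when pressed fully down. The surface plate is a fixed green iron casting with a dark top, 180 x 300 x 36 mm, on the wooden board; its top is at z = 0.063.
- flat_centre (a point): Flat plate, to be left alone: like the other but without the bend, 90 x 48 x 8 mm, loose, lying flat on the same surface plate. Point near its middle, half-way up. x along the length, y across the width, z up.
- tray: Red reject tray, fixed on the wooden board at the left of the bench: open box 120 mm (x) by 170 mm (y), 35 mm high, walls and floor 4 mm thick. Origin at the centre of its underside, on the board's top (z = 0.027).
Things that resemble listed ones, but are neither listed nor needed, are in the scene too. Of the things shaped like the part that bears bent_centre, the bare steel one is meant.

How it is judged:
By the outcome, as a careful person would: the job done as asked, in the order asked, and still so for the second after the job is handed in, with the robot touching nothing.
It also fails if it takes over 48 s, if anything falls off the work surface, if the arm or the gripper's body presses on something with over 40 N, if the wrist force passes 120 N, or if a joint passes its speed limit or range.

## Working session

There is one attempt and no reset: what is moved stays moved. The work goes in short steps, Python scripts to look and compute and a shell command to move; the robot and the scene stay as the last step left them, time stands still between calls to the robot, and variables do not carry over. Pictures are saved under pics/ and viewed, and the job is handed in when it is done.

```bash
ls; mkdir -p pics; python3 - <<'E'
from bench import *
import cv2,numpy as np
print(observe())
for n in("side","top"):
    p,d=snapshot(n);cv2.imwrite(f"pics/{n}0.png",p[:,:,::-1]);np.save(f"pics/{n}0.npy",d);print(n,camera_model(n))
    for l in("bent_centre","raised_end","flat_centre","tray"):
        c=camera_model(n);
        for r in spot_in(l,n): print(l,r)
E
```

```text
pics
{'t': 0.0, 'qpos': array([ 1.11838973e+00,  4.91568458e-01,  1.55945342e+00,  1.60744609e-05,
        1.09168738e+00, -1.05571786e-01]), 'joint_velocities': array([ 0.00060154,  0.00121981, -0.00128803, -0.00239739, -0.00158898,
        0.00068431]), 'effort': array([-9.62730774e-04, -6.12654161e+01, -2.58176619e+01,  6.92340592e-02,
        4.83113027e-02, -7.35503886e-05]), 'tool_pos': array([0.21231475, 0.58760143, 0.23605484]), 'eef_rot': array([-1.60601849e-04,  1.72553124e-01,  9.85000055e-01, -5.34750795e-04]), 'ft_force': array([-0.28840028, -1.09793429,  0.15624092]), 'moment': array([ 0.02096215, -0.01935509, -0.01176135]), 'gripper_width': 0.9987271847398036}
side {'intrinsics': array([[419.49059491,   0.        , 278.31075796],
       [  0.        , 419.49059491, 207.37781528],
       [  0.        ,   0.        ,   1.        ]]), 'position': array([ 0.19664163, -0.43945895,  0.785282  ]), 'attitude': array([ 0.91145489,  0.35864351, -0.07069427, -0.1887515 ])}
bent_centre {'position': [0.0136, -0.318, -0.7677], 'confidence': 0.76}
raised_end {'position': [0.0167, -0.
[... 271 characters left out ...]
069992, 212.58435307],
       [  0.        ,   0.        ,   1.        ]]), 'position': array([0.33588648, 0.11770535, 1.1080074 ]), 'attitude': array([-0.69845583, -0.04475631,  0.03790482,  0.71324579])}
bent_centre {'position': [0.3067, -0.1413, -1.0817], 'confidence': 0.75}
bent_centre {'position': [-0.1528, 0.0708, -1.0552], 'confidence': 0.56}
raised_end {'position': [-0.1487, 0.0637, -1.0533], 'confidence': 0.91}
raised_end {'position': [0.3054, -0.1434, -1.0904], 'confidence': 0.66}
flat_centre {'position': [-0.2775, 0.0576, -1.0503], 'confidence': 0.59}
tray {'position': [-0.2076, -0.1097, -1.0704], 'confidence': 0.62}
tray {'position': [-0.1524, 0.066, -1.0564], 'confidence': 0.37}
```

View pics/top0.png

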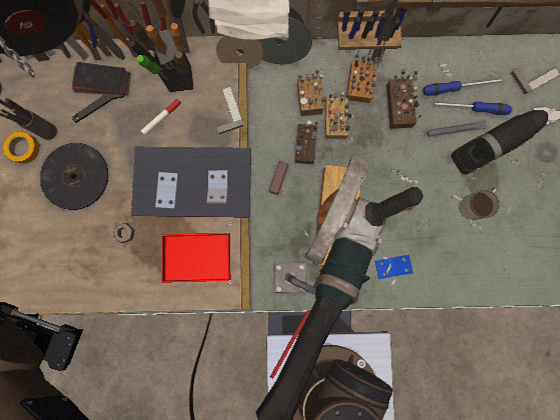

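View pics/side0.png

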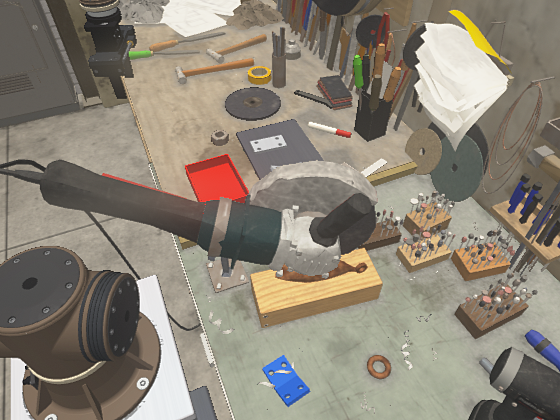

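The top picture shows two bare plates on the dark surface plate, A (167,190) and B (217,187). There is also a blue one at (394,267) and a grey plate with a lever at (290,277). I expect B to be the bent one, since its lower half is shaded differently. I'll check it with depth and a crop.

```bash
cat > h.py <<'E'
import numpy as np,cv2
from scipy.spatial.transform import Rotation as R
from bench import *
def cloud(n,d):
    c=camera_model(n);K=c["intrinsics"];w,x,y,z=c["attitude"]
    v,u=np.mgrid[:d.shape[0],:d.shape[1]]
    P=np.stack([(u-K[0,2])/K[0,0]*d,-(v-K[1,2])/K[1,1]*d,-d],-1)
    return P@R.from_quat([x,y,z,w]).as_matrix().T+c["position"]
E
python3 - <<'E'
from h import *
im=cv2.imread("pics/top0.png");d=np.load("pics/top0.npy");W=cloud("top",d)
c=im[135:300,120:310];cv2.imwrite("pics/crop0.png",cv2.resize(c,None,fx=4,fy=3.6,interpolation=cv2.INTER_CUBIC))
np.set_printoptions(precision=1,suppress=True,linewidth=220)
print("z of plate region mm rows164..214 step3, cols 150..235 step 4");print(W[164:214:3,150:238:4,2]*1000)
hsv=cv2.cvtColor(im,cv2.COLOR_BGR2HSV)
for nm,(u0,u1,v0,v1) in dict(A=(150,182,165,213),B=(200,234,165,213)).items():
    m=np.zeros(d.shape,bool);m[v0:v1,u0:u1]=(im[v0:v1,u0:u1].min(-1)>110)
    lab=cv2.connectedComponentsWithStats(m.astype(np.uint8));k=1+np.argmax(lab[2][1:,4]);m=lab[1]==k
    ys,xs=np.where(m);print(nm,m.sum(),cv2.minAreaRect(np.c_[xs,ys].astype(np.float32)))
    p=W[ys,xs,:2].astype(np.float32);r=cv2.minAreaRect(p*1000);print(r,cv2.boxPoints(r).round(1).tolist())
red=(im[...,2]>180)&(im[...,1]<80);ys,xs=np.where(red);p=W[ys,xs];p=p[(p[:,2]<.1)&(p[:,1]>.15)];r=cv2.minAreaRect((p[:,:2]*1000).astype(np.float32));print("tray",r,p[:,2].min(),p[:,2].max(),cv2.boxPoints(r).round(1).tolist())
# obstacles above z .1 in the region x .4-.7,y .1-.6
E
```

```text
z of plate region mm rows164..214 step3, cols 150..235 step 4
[[  64.6   65.4   65.1   65.7   60.7   65.    63.1   66.4   63.7   68.9   62.7   61.7   65.1   65.7   65.1   62.    61.4   63.1   65.6   63.6   63.4   63.6]
 [  64.9   64.4   65.4   65.    61.6   63.1   64.9   66.3   67.3   63.8   62.4   68.7   62.8   64.9   67.4   62.2   62.2   64.8   62.8   63.8   67.6   61.4]
 [  66.8   66.7   63.    65.3   65.3   65.7   65.2   65.3   63.7   64.8   64.    62.1   63.6   62.2   67.    72.6   73.4   73.8   73.1   72.9   63.2   62. ]
 [  65.9   65.5   71.    74.    72.3   71.7   70.    64.1   60.7   64.5   66.    64.1   64.1   62.9   63.7   75.    73.6   74.    72.3   73.5   66.2   61.3]
 [  67.4   62.7   70.3   69.7   74.    72.8   70.5   67.1   65.2   65.7   64.4   65.7   64.    67.5   63.6   66.2   73.2   71.2   65.2   76.2   64.8   65.2]
 [  62.7   64.    71.8   63.8   72.    73.4   66.7   65.2   64.9   62.    66.    67.5   66.1   65.9   65.5   71.7   70.7   70.9   71.1   69.6   66.5 1108. ]
 [  66.4   63.6   71.3   72.6   72.8   71.7   72.2   67.3   61.9   66.4   61.9   68.2   65.5   6
[... 1945 characters left out ...]
79998779296875], [492.79998779296875, 457.6000061035156]]
B 569 ((216.93759155273438, 185.9973907470703), (19.10841941833496, 32.72160720825195), 2.38594388961792)
((442.2854309082031, 225.4570770263672), (292.20947265625, 79.61336517333984), 30.121437072753906) [[295.8999938964844, 186.60000610351562], [335.8999938964844, 117.69999694824219], [588.5999755859375, 264.29998779296875], [548.7000122070312, 333.20001220703125]]
tray ((523.2926635742188, 336.6495056152344), (462.5797424316406, 168.23683166503906), 0.6718003153800964) 0.025557337732994956 0.06774654147949999 [[291.0, 418.1000061035156], [293.0, 249.8000030517578], [755.5999755859375, 255.1999969482422], [753.5999755859375, 423.5]]
```

```bash
sleep 1; python3 - <<'E'
from h import *
d=np.load("pics/top0.npy");W=cloud("top",d)
m=(W[...,0]>.25)&(W[...,0]<.85)&(W[...,1]>-.05)&(W[...,1]<.6)&(d>0)
P=W[m]
for x in np.arange(.25,.85,.05):
    print(round(x,2),[int(1000*P[(abs(P[:,0]-x-.025)<.025)&(abs(P[:,1]-y-.025)<.025),2].max(initial=0)) for y in np.arange(-.05,.6,.05)])
E
```

```text
0.25 [309, 311, 301, 195, 7, 54, 67, 67, 66, 67, 35, 496, 455]
0.3 [304, 308, 272, 166, 8, 52, 66, 37, 39, 65, 34, 35, 35]
0.35 [290, 330, 310, 6, 10, 35, 67, 37, 38, 66, 34, 54, 34]
0.4 [341, 342, 11, 6, 55, 58, 66, 66, 67, 67, 55, 58, 33]
0.45 [340, 343, 7, 7, 67, 69, 93, 69, 78, 76, 69, 35, 35]
0.5 [328, 67, 8, 25, 66, 70, 84, 78, 76, 77, 69, 35, 42]
0.55 [68, 66, 35, 26, 68, 69, 76, 69, 77, 77, 69, 33, 42]
0.6 [6, 84, 90, 6, 67, 68, 68, 68, 68, 69, 68, 35, 43]
0.65 [86, 88, 90, 8, 7, 48, 47, 35, 34, 46, 49, 34, 488]
0.7 [92, 97, 93, 8, 7, 46, 46, 34, 49, 52, 48, 33, 483]
0.75 [79, 96, 104, 6, 5, 37, 36, 250, 262, 271, 34, 460, 476]
0.8 [7, 94, 357, 365, 380, 395, 33, 311, 305, 273, 414, 427, 78]
```

View pics/crop0.png

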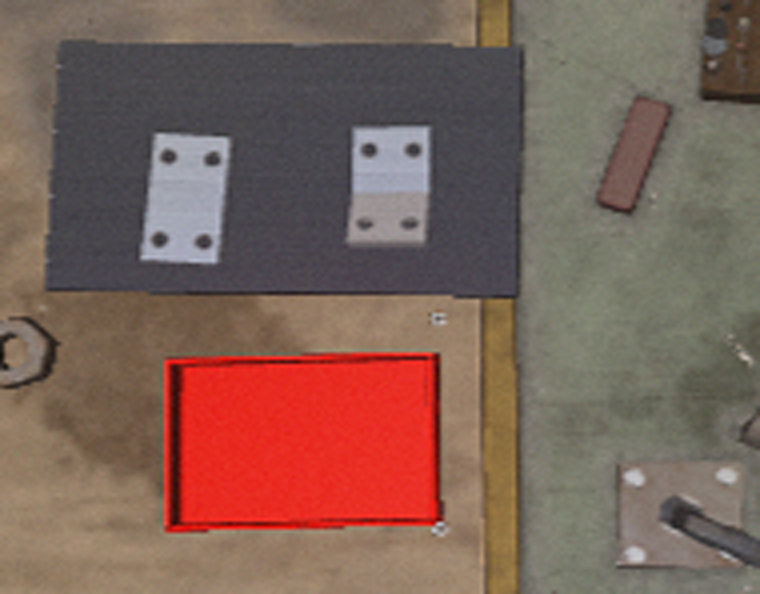

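Confirmed. B (217,187) is bare steel, its +x half is flat at z≈0.072, and its lower half rises to about 0.088 towards the robot and the tray. A (167,190) is flat. The blue plate and the grey bolted plate are decoys.

```bash
cat >> h.py <<'E'
def pix(n,u,v,z):
    c=camera_model(n);K=c["intrinsics"];w,x,y,zz=c["attitude"]
    r=R.from_quat([x,y,zz,w]).apply([(u-K[0,2])/K[0,0],-(v-K[1,2])/K[1,1],-1]);p=c["position"]
    return p+r*(z-p[2])/r[2]
E
python3 - <<'E'
from h import *
np.set_printoptions(precision=4,suppress=True)
q=lambda x,y,z:pix("top",120+(x+.5)/4-.5,135+(y+.5)/3.6-.5,z)
for nm,x,y,z in [("FL",352,127,.071),("FR",431,126,.071),("CL",352,192,.071),("CR",429,193,.071),("RL",346,243,.088),("RR",425,244,.088),
 ("t1",165,360,.062),("t2",438,354,.062),("t3",440,525,.062),("t4",167,531,.062),("s1",60,41,.063),("s2",522,46,.063),("s3",517,296,.063),("s4",46,289,.063)]: print(nm,q(x,y,z))
im=cv2.imread("pics/top0.png");m=(im.min(-1)>105).astype(np.uint8)
d=np.load("pics/top0.npy");W=cloud("top",d)
P=W[165:210,200:236].reshape(-1,3);P=P[(P[:,2]>.069)&(P[:,2]<.1)]
print(len(P),P.min(0),P.max(0),cv2.minAreaRect((P[:,:2]*1000).astype(np.float32)))
# finer: flat part bright
mm=np.zeros_like(m);mm[165:189,200:236]=m[165:189,200:236];ys,xs=np.where(mm);print(cv2.minAreaRect(np.array([pix("top",a,b,.071)[:2]*1000 for a,b in zip(xs,ys)],np.float32)))
c=camera_model("top");w,x,y,z=c["attitude"];print(R.from_quat([x,y,z,w]).apply([[-.1528,.0708,-1.0552],[-.1487,.0637,-1.0533],[-.2076,-.1097,-1.0704]])+c["position"])
s=observe();w,x,y,z=s["eef_rot"];print(R.from_quat([x,y,z,w]).as_matrix())
E
```

```text
FL [0.5706 0.2998 0.071 ]
FR [0.5701 0.2496 0.071 ]
CL [0.5241 0.2998 0.071 ]
CR [0.5223 0.2512 0.071 ]
RL [0.4856 0.3006 0.088 ]
RR [0.4838 0.2517 0.088 ]
t1 [0.4094 0.4193 0.062 ]
t2 [0.4099 0.2474 0.062 ]
t3 [0.292 0.247 0.062]
t4 [0.2913 0.4166 0.062 ]
s1 [0.6394 0.4896 0.063 ]
s2 [0.6288 0.1917 0.063 ]
s3 [0.4495 0.1972 0.063 ]
s4 [0.4608 0.495  0.063 ]
599 [0.4834 0.2334 0.0691] [0.5702 0.3    0.0936] ((526.3505249023438, 266.4638366699219), (66.45460510253906, 86.68563842773438), 88.572021484375)
((546.6455688476562, 274.8427429199219), (48.890869140625, 46.28139114379883), 88.72521209716797)
[[0.5325 0.2779 0.07  ]
 [0.5252 0.2739 0.071 ]
 [0.3562 0.3366 0.0344]]
[[-0.9405  0.3399  0.    ]
 [ 0.3399  0.9405  0.    ]
 [-0.      0.     -1.    ]]
```

Poses found: bent_centre ≈ (0.527, 0.2755) with yaw ≈ -1.2°, raised_end ≈ (0.497, 0.276), tray centre ≈ (0.351, 0.3325). I'll turn the tool by about -18.7°, close the fingers, then fly over.

```bash
python3 -m crank '[[[0,0,0],-7],[[0,0,0],-7],[[0,0,0],-4.7],[[0,0,0],0]]' 0 20; python3 - <<'E'
from h import *
s=observe();w,x,y,z=s["eef_rot"];M=R.from_quat([x,y,z,w]).as_matrix();print(M.round(4),s["tool_pos"],M.T@(np.array([.497,.276,.14])-s["tool_pos"])*1000)
E
```

```text
t: 0.83
tool_pos: [0.2124, 0.5878, 0.2367]
eef_rot: [0.0, 0.003, 1.0, 0.0]
ft_force: [-0.2, -0.9, -1.2]
gripper_width: 0.777
[[-1.0e+00  6.8e-03  0.0e+00]
 [ 6.8e-03  1.0e+00  1.0e-04]
 [-0.0e+00  1.0e-04 -1.0e+00]] [0.21240032 0.5877729  0.23666459] [-286.71776659 -309.83011559   96.6518679 ]
```

```bash
python3 -m crank '[[[-18,-19.4,0],0],[[-18,-19.4,0],0],[[-18,-19.4,0],0],[[-18,-19.4,0],0],[[-18,-19.4,0],0],[[-18,-19.4,0],0],[[-18,-19.4,0],0],[[-18,-19.4,0],0],[[-18,-19.4,0],0],[[-18,-19.4,0],0],[[-18,-19.4,0],0],[[-18,-19.4,0],0],[[-18,-19.4,0],0],[[-18,-19.4,0],0],[[-18,-19.4,0],0],[[-17,-19,0],0],[[0,0,0],0]]'; cat > st.py <<'E'
from h import *
import sys
t=np.array([float(a) for a in sys.argv[1:4]])
s=observe();w,x,y,z=s["eef_rot"];M=R.from_quat([x,y,z,w]).as_matrix();print("pos",s["tool_pos"].round(4),"yaw of tool y cw deg",np.degrees(np.arctan2(M[0,1],M[1,1])).round(2),"tilt",M[2].round(3),"F",s["ft_force"].round(1),"grip mm",s["gripper_width"]*95.1, "need mm",(M.T@(t-s["tool_pos"])*1000).round(1))
E
python3 st.py .497 .276 .14
```

```text
t: 2.25
tool_pos: [0.5017, 0.2555, 0.2372]
eef_rot: [0.002, 0.029, 1.0, 0.001]
ft_force: [-1.1, -0.1, -0.4]
gripper_width: 0.005
pos [0.5017 0.2555 0.2372] yaw of tool y cw deg 3.33 tilt [-0.003  0.003 -1.   ] F [-1.1 -0.1 -0.4] grip mm 0.4361641718891108 need mm [ 6.2 19.9 97.2]
```

```bash
python3 -m crank '[[[3,10,15],-2.1],[[3,9,20],0],[[0,0,20],0],[[0,0,0],0],[[0,0,0],0]]'; python3 st.py .497 .276 .123
```

```text
t: 2.67
tool_pos: [0.4976, 0.275, 0.1819]
eef_rot: [0.003, 0.019, 1.0, 0.002]
ft_force: [0.8, -0.1, -0.2]
gripper_width: 0.011
pos [0.4976 0.275  0.1819] yaw of tool y cw deg 2.15 tilt [-0.006  0.004 -1.   ] F [ 0.8 -0.1 -0.2] grip mm 1.0210387501715585 need mm [ 1.   0.7 58.9]
```

```bash
python3 -m crank '[[[0.5,1,20],-1],[[0,0,20],0],[[0,0,16],0],[[0,0,0],0],[[0,0,0],0]]'; python3 st.py .497 .276 .111; python3 - <<'E'
from h import *
for n in ("top","side"):
    p,d=snapshot(n);c=p[130:230,120:320] if n=="top" else p[60:260,130:430]
    cv2.imwrite(f"pics/{n}1.png",cv2.resize(c[:,:,::-1],None,fx=3 if n=="top" else 2.5,fy=3 if n=="top" else 2.5))
E
```

```text
t: 3.08
tool_pos: [0.4989, 0.2783, 0.1302]
eef_rot: [0.006, 0.012, 1.0, 0.004]
ft_force: [1.3, -0.6, -0.1]
gripper_width: 0.006
pos [0.4989 0.2783 0.1302] yaw of tool y cw deg 1.41 tilt [-0.012  0.007 -1.   ] F [ 1.3 -0.6 -0.1] grip mm 0.5407321411412598 need mm [ 2.1 -2.4 19.1]
```

View pics/side1.png

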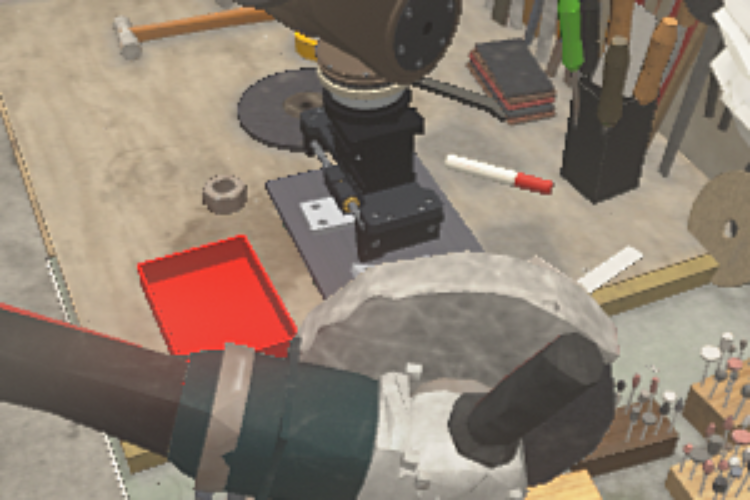

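View pics/top1.png

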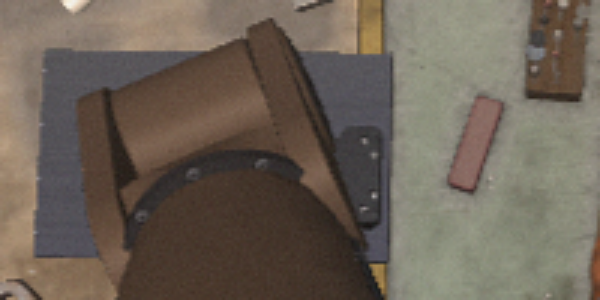

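Both cameras have the pressing point occluded: the wrist hides it in top, the grinder in side. I'll press by force feedback instead.

```bash
python3 -m crank '[[[2,-2.4,8],0],[[0,0,8],0],[[0,0,0],0]]'; python3 st.py .497 .276 .093;python3 -m crank '[[[0,0,4],0],[[0,0,4],0],[[0,0,0],0]]'; python3 st.py .497 .276 .093
```

```text
t: 3.43
tool_pos: [0.498, 0.2762, 0.1163]
eef_rot: [0.009, 0.012, 1.0, 0.005]
ft_force: [0.5, 0.0, -1.1]
gripper_width: 0.007
pos [0.498  0.2762 0.1163] yaw of tool y cw deg 1.42 tilt [-0.017  0.01  -1.   ] F [ 0.5  0.  -1.1] grip mm 0.661629462208497 need mm [ 1.4 -0.5 23.3]
t: 3.68
tool_pos: [0.4983, 0.2763, 0.1077]
eef_rot: [0.009, 0.013, 1.0, 0.005]
ft_force: [-0.6, 1.4, 0.0]
gripper_width: 0.009
pos [0.4983 0.2763 0.1077] yaw of tool y cw deg 1.44 tilt [-0.018  0.01  -1.   ] F [-0.6  1.4  0. ] grip mm 0.8273630695382158 need mm [ 1.5 -0.4 14.7]
```

```bash
python3 -m crank '[[[0.5,0,4],0],[[0.5,0,4],0],[[0,0,0],0]]'; python3 st.py .497 .276 .093;python3 -m crank '[[[0,0,3],0],[[0,0,3],0],[[0,0,0],0]]'; python3 st.py .497 .276 .093
```

```text
t: 3.93
tool_pos: [0.4974, 0.2764, 0.0989]
eef_rot: [0.009, 0.013, 1.0, 0.005]
ft_force: [0.0, 0.2, 0.6]
gripper_width: 0.004
pos [0.4974 0.2764 0.0989] yaw of tool y cw deg 1.45 tilt [-0.018  0.01  -1.   ] F [0.  0.2 0.6] grip mm 0.3469888862030403 need mm [ 0.5 -0.5  5.8]
t: 4.18
tool_pos: [0.4976, 0.2765, 0.0934]
eef_rot: [0.009, 0.013, 1.0, 0.005]
ft_force: [-2.3, -0.6, 4.6]
gripper_width: 0.003
pos [0.4976 0.2765 0.0934] yaw of tool y cw deg 1.43 tilt [-0.018  0.01  -1.   ] F [-2.3 -0.6  4.6] grip mm 0.2437502232853089 need mm [ 0.6 -0.6  0.4]
```

```bash
python3 -m crank '[[[0,0,1.5],0],[[0,0,1],0]]'; python3 st.py .497 .276 .093;python3 -m crank '[[[0,0,1.5],0],[[0,0,1.5],0],[[0,0,1.5],0]]'; python3 st.py .497 .276 .093
```

```text
t: 4.35
tool_pos: [0.4976, 0.2765, 0.0933]
eef_rot: [0.01, 0.012, 1.0, 0.005]
ft_force: [-4.2, -2.2, 12.8]
gripper_width: 0.007
pos [0.4976 0.2765 0.0933] yaw of tool y cw deg 1.42 tilt [-0.019  0.01  -1.   ] F [-4.2 -2.2 12.8] grip mm 0.6304681447586403 need mm [ 0.6 -0.6  0.3]
t: 4.6
tool_pos: [0.4975, 0.2765, 0.0933]
eef_rot: [0.011, 0.012, 1.0, 0.005]
ft_force: [-5.7, -3.1, 20.6]
gripper_width: 0.007
pos [0.4975 0.2765 0.0933] yaw of tool y cw deg 1.4 tilt [-0.021  0.011 -1.   ] F [-5.7 -3.1 20.6] grip mm 0.6313987782831109 need mm [ 0.5 -0.5  0.3]
```

The fingertips hit a hard stop at z=0.0713 with 20 N, which is the 8 mm level, so the end is fully down. Now I'll lift straight up, open, and swing to +y so the top camera can see the plate.

```bash
python3 -m crank '[[[0,0,1],0],[[0,0,0],0],[[0,0,-5],0],[[0,0,-10],0],[[0,0,-20],0],[[0,0,-25],0],[[0,0,-20],0],[[0,30,0],0],[[0,35,0],0],[[0,35,0],0],[[0,35,0],0],[[0,35,0],0],[[0,30,0],0],[[0,0,0],0]]' 75; python3 st.py .527 .2755 .12; python3 - <<'E'
from h import *
p,d=snapshot("top");np.save("pics/top2.npy",d);cv2.imwrite("pics/top2full.png",p[:,:,::-1]);c=p[135:300,120:310]
cv2.imwrite("pics/top2.png",cv2.resize(c[:,:,::-1],None,fx=4,fy=3.6,interpolation=cv2.INTER_CUBIC))
E
```

```text
t: 5.77
tool_pos: [0.5011, 0.4828, 0.1882]
eef_rot: [0.013, 0.015, 1.0, 0.007]
ft_force: [0.6, 0.7, 0.2]
gripper_width: 0.787
pos [0.5011 0.4828 0.1882] yaw of tool y cw deg 1.69 tilt [-0.026  0.014 -1.   ] F [0.6 0.7 0.2] grip mm 74.85848875408787 need mm [ -30.3 -207.4   66.1]
```

View pics/top2.png

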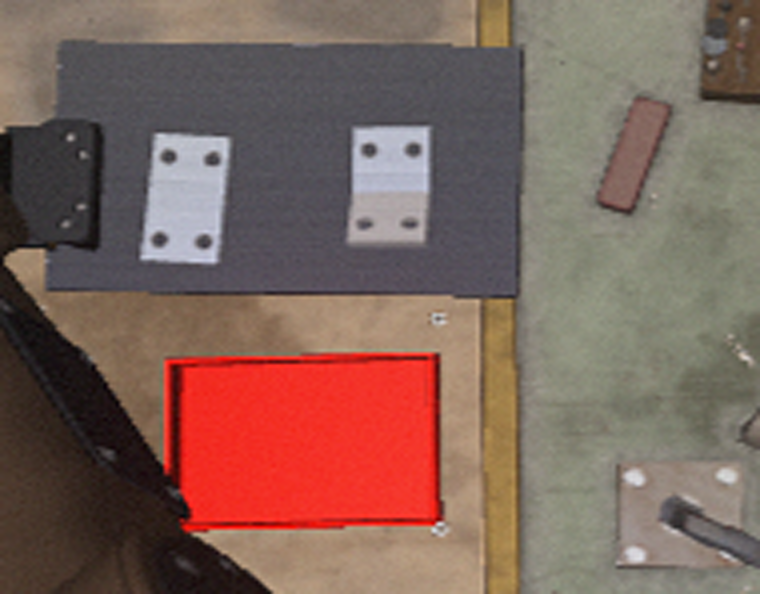

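The plate has rocked back and lies in its original place: the flat part is at crop (390,160), the shaded raised half at (387,218). The flat plate hasn't moved. Going for the grasp.

```bash
python3 -m crank '[[[-5,-34,0],-0.5],[[-5,-34,0],0],[[-5,-34,0],0],[[-5,-34,0],0],[[-5,-34,0],0],[[-5,-34,0],0],[[0,0,0],0],[[0,0,0],0]]'; python3 st.py .527 .2755 .12
```

```text
t: 6.48
tool_pos: [0.524, 0.2627, 0.1881]
eef_rot: [0.012, 0.01, 1.0, 0.005]
ft_force: [0.1, -0.1, 0.5]
gripper_width: 0.787
pos [0.524  0.2627 0.1881] yaw of tool y cw deg 1.09 tilt [-0.023  0.01  -1.   ] F [ 0.1 -0.1  0.5] grip mm 74.890475809359 need mm [-1.1 12.1 68.3]
```

```bash
python3 -m crank '[[[-1,12,15],0],[[0,0,20],0],[[0,0,20],0],[[0,0,10],0],[[0,0,0],0],[[0,0,0],0]]'; python3 st.py .527 .2755 .0875
```

```text
t: 6.98
tool_pos: [0.5265, 0.2793, 0.1203]
eef_rot: [0.013, 0.01, 1.0, 0.006]
ft_force: [0.3, 0.0, 0.4]
gripper_width: 0.789
pos [0.5265 0.2793 0.1203] yaw of tool y cw deg 1.08 tilt [-0.025  0.012 -1.   ] F [0.3 0.  0.4] grip mm 75.02843276130231 need mm [ 0.2 -4.2 32.8]
```

```bash
python3 -m crank '[[[0,-4,9],0],[[0,0,9],0],[[0,0,7],0],[[0,0,0],0],[[0,0,0],0]]'; python3 st.py .527 .2755 .0875
```

```text
t: 7.4
tool_pos: [0.5274, 0.2767, 0.0943]
eef_rot: [0.014, 0.009, 1.0, 0.006]
ft_force: [0.4, -0.1, 1.2]
gripper_width: 0.789
pos [0.5274 0.2767 0.0943] yaw of tool y cw deg 1.0 tilt [-0.027  0.012 -1.   ] F [ 0.4 -0.1  1.2] grip mm 75.04615110991064 need mm [ 0.6 -1.3  6.8]
```

```bash
python3 -m crank '[[[0,-1,4],0],[[0,0,2.5],0],[[0,0,0],0]]'; python3 st.py .527 .2755 .0875;  python3 -m crank '[[[0,0,0],0],[[0,0,0],0],[[0,0,0],0],[[0,0,0],0],[[0,0,0],0],[[0,0,0],0]]' 30 35; python3 st.py .527 .2755 .0875
```

```text
t: 7.65
tool_pos: [0.5279, 0.2756, 0.0878]
eef_rot: [0.014, 0.009, 1.0, 0.006]
ft_force: [-0.6, 0.1, -0.1]
gripper_width: 0.791
pos [0.5279 0.2756 0.0878] yaw of tool y cw deg 1.02 tilt [-0.028  0.013 -1.   ] F [-0.6  0.1 -0.1] grip mm 75.19858886473342 need mm [ 0.9 -0.1  0.3]
t: 8.15
tool_pos: [0.5282, 0.2756, 0.0884]
eef_rot: [0.015, 0.009, 1.0, 0.006]
ft_force: [0.6, -0.1, -2.2]
gripper_width: 0.498
pos [0.5282 0.2756 0.0884] yaw of tool y cw deg 1.02 tilt [-0.029  0.013 -0.999] F [ 0.6 -0.1 -2.2] grip mm 47.384382916794756 need mm [ 1.2 -0.1  0.8]
```

Gripped at 47.4 mm. Lifting slowly and checking.

```bash
python3 -m crank '[[[0,0,0],0],[[0,0,-4],0],[[0,0,-8],0],[[0,0,-14],0],[[0,0,-20],0],[[0,0,-20],0],[[0,0,-15],0],[[0,0,0],0]]' 30 50; python3 st.py .352 .3325 .16
```

```text
t: 8.82
tool_pos: [0.5247, 0.2743, 0.1743]
eef_rot: [0.013, 0.009, 1.0, 0.006]
ft_force: [0.2, -0.4, -2.7]
gripper_width: 0.496
pos [0.5247 0.2743 0.1743] yaw of tool y cw deg 1.02 tilt [-0.026  0.012 -1.   ] F [ 0.2 -0.4 -2.7] grip mm 47.14710032386933 need mm [174.   55.   10.5]
```

```bash
python3 -m crank '[[[10,3,0],0],[[22,7,0],0],[[25,8,0],0],[[25,8,0],0],[[25,8,0],0],[[25,8,0],0],[[20,6,0],0],[[12,4,0],0],[[4,2,0],0],[[0,0,0],0],[[0,0,0],0]]'; python3 st.py .352 .3325 .12; python3 - <<'E'
from h import *
for n in("top","side"):
    p,d=snapshot(n);cv2.imwrite(f"pics/{n}3.png",p[:,:,::-1])
    if n=="side":cv2.imwrite("pics/side3c.png",cv2.resize(p[60:260,130:430,::-1],None,fx=2.6,fy=2.6))
E
```

```text
t: 9.73
tool_pos: [0.3419, 0.3311, 0.1642]
eef_rot: [0.009, 0.009, 1.0, 0.003]
ft_force: [0.5, 1.3, -1.7]
gripper_width: 0.493
pos [0.3419 0.3311 0.1642] yaw of tool y cw deg 1.07 tilt [-0.018  0.007 -1.   ] F [ 0.5  1.3 -1.7] grip mm 46.90875085379678 need mm [-9.2  1.3 44.3]
```

View pics/side3c.png

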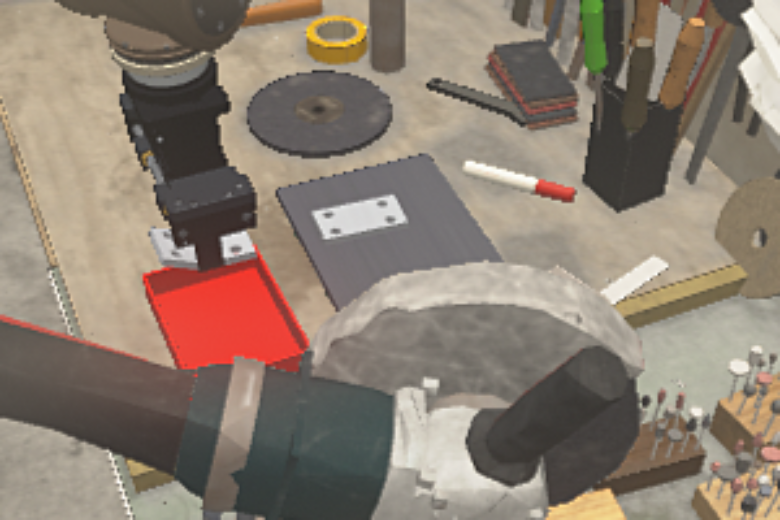

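The bent plate is held securely over the tray, at crop (200,250) in the side picture. Lowering.

```bash
python3 -m crank '[[[-6,1,5],0],[[-3,0,18],0],[[0,0,20],0],[[0,0,10],0],[[0,0,0],0],[[0,0,0],0]]'; python3 st.py .352 .3325 .0575; 
```

```text
t: 10.33
tool_pos: [0.3596, 0.3316, 0.1082]
eef_rot: [0.011, 0.012, 1.0, 0.004]
ft_force: [0.5, -0.1, -1.7]
gripper_width: 0.496
pos [0.3596 0.3316 0.1082] yaw of tool y cw deg 1.41 tilt [-0.022  0.009 -1.   ] F [ 0.5 -0.1 -1.7] grip mm 47.204722552944645 need mm [ 8.7  0.3 50.5]
```

```bash
python3 -m crank '[[[5,0,4],0],[[0,0,10],0],[[0,0,8],0],[[0,0,0],0],[[0,0,0],0]]'; python3 st.py .352 .3325 .0575; 
```

```text
t: 10.75
tool_pos: [0.3563, 0.332, 0.0851]
eef_rot: [0.012, 0.013, 1.0, 0.005]
ft_force: [-0.4, -0.2, -1.6]
gripper_width: 0.498
pos [0.3563 0.332  0.0851] yaw of tool y cw deg 1.48 tilt [-0.024  0.011 -1.   ] F [-0.4 -0.2 -1.6] grip mm 47.36130930029695 need mm [ 5.   0.  27.5]
```

```bash
python3 -m crank '[[[4,0,4],0],[[0,0,8],0],[[0,0,6],0],[[0,0,0],0],[[0,0,0],0]]'; python3 st.py .352 .3325 .0575; python3 -m crank '[[[0,0,4],0],[[0,0,3],0],[[0,0,0],0]]'; python3 st.py .352 .3325 .0575
```

```text
t: 11.17
tool_pos: [0.3523, 0.3327, 0.0655]
eef_rot: [0.013, 0.013, 1.0, 0.005]
ft_force: [1.2, 0.4, -1.7]
gripper_width: 0.497
pos [0.3523 0.3327 0.0655] yaw of tool y cw deg 1.45 tilt [-0.025  0.011 -1.   ] F [ 1.2  0.4 -1.7] grip mm 47.236989215095335 need mm [ 0.5 -0.3  8. ]
t: 11.42
tool_pos: [0.3527, 0.3329, 0.058]
eef_rot: [0.013, 0.013, 1.0, 0.006]
ft_force: [0.6, -0.8, -1.7]
gripper_width: 0.498
pos [0.3527 0.3329 0.058 ] yaw of tool y cw deg 1.44 tilt [-0.025  0.011 -1.   ] F [ 0.6 -0.8 -1.7] grip mm 47.36347371325917 need mm [ 0.7 -0.4  0.4]
```

```bash
python3 -m crank '[[[0,0,1],0],[[0,0,0.5],0],[[0,0,0],0]]'; python3 st.py .352 .3325 .0575; python3 -m crank '[[[0,0,0],0],[[0,0,0],0],[[0,0,0],0],[[0,0,0],0],[[0,0,0],0]]' 70; python3 st.py .352 .3325 .0575;python3 -m crank '[[[0,0,-4],0],[[0,0,-8],0],[[0,0,-20],0],[[0,0,-25],0],[[0,0,-25],0],[[0,0,-20],0],[[0,30,0],0],[[0,35,0],0],[[0,35,0],0],[[0,35,0],0],[[0,20,0],0],[[0,0,0],0]]'; python3 - <<'E'
from h import *
p,d=snapshot("top");q,e=snapshot("side")
a=cv2.resize(p[130:300,110:310,::-1],None,fx=3,fy=3);cv2.imwrite("pics/top4.png",a)
cv2.imwrite("pics/side4.png",cv2.resize(q[60:260,130:430,::-1],None,fx=2.6,fy=2.6))
E
```

```text
t: 11.67
tool_pos: [0.3528, 0.3329, 0.0564]
eef_rot: [0.013, 0.013, 1.0, 0.006]
ft_force: [-0.7, -0.3, -1.8]
gripper_width: 0.497
pos [0.3528 0.3329 0.0564] yaw of tool y cw deg 1.45 tilt [-0.025  0.011 -1.   ] F [-0.7 -0.3 -1.8] grip mm 47.29732439032496 need mm [ 0.8 -0.4 -1.1]
t: 12.08
tool_pos: [0.3533, 0.3332, 0.0571]
eef_rot: [0.014, 0.013, 1.0, 0.006]
ft_force: [0.2, -0.6, 0.1]
gripper_width: 0.729
pos [0.3533 0.3332 0.0571] yaw of tool y cw deg 1.45 tilt [-0.027  0.013 -1.   ] F [ 0.2 -0.6  0.1] grip mm 69.34577587793771 need mm [ 1.3 -0.8 -0.4]
t: 13.08
tool_pos: [0.3535, 0.4923, 0.1757]
eef_rot: [0.015, 0.015, 1.0, 0.008]
ft_force: [0.1, -0.8, 0.2]
gripper_width: 0.736
```

View pics/top4.png

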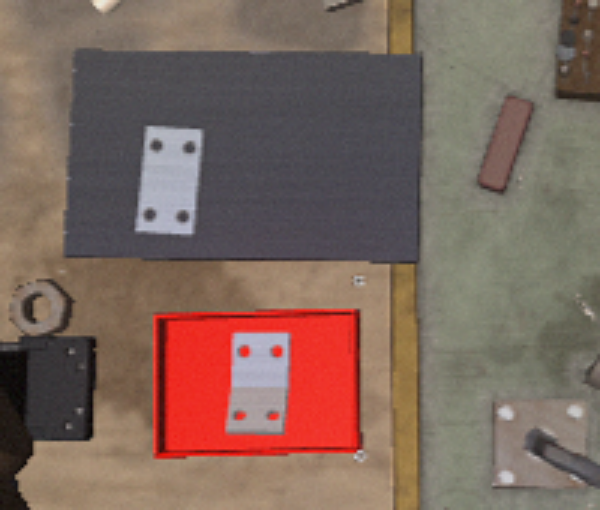

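View pics/side4.png

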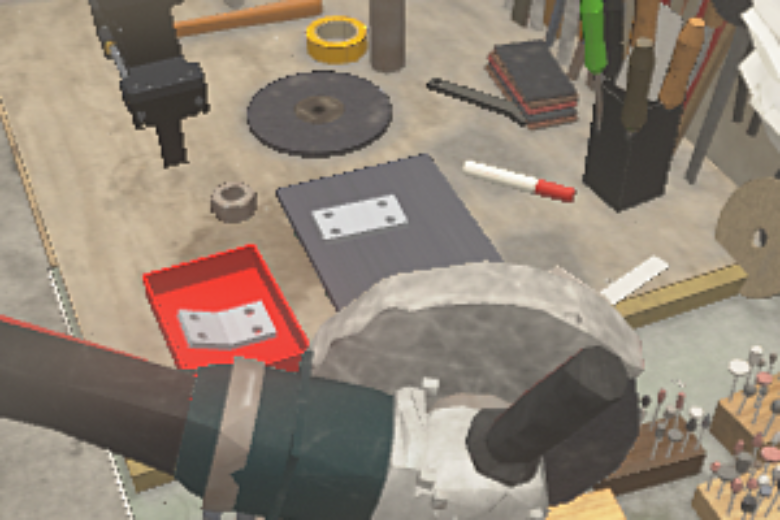

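The bent plate lies wholly inside the tray, at top crop (258,383) and side crop (228,325). The flat plate is where it was, and the gripper is clear of everything. Handing in.

```bash
python3 -m crank '[[[0,0,0],0],[[0,0,0],0]]'; python3 - <<'E'
from bench import *
print(sign_off())
E
```

```text
t: 13.35
tool_pos: [0.353, 0.4874, 0.1756]
eef_rot: [0.014, 0.015, 1.0, 0.007]
ft_force: [0.2, 0.0, 0.6]
gripper_width: 0.74
the job is handed in; nothing more can be done
None
```

The job is done and handed in at t = 13.4 s of the 48 s allowed.

- **Press:** I pressed the bent plate's raised end with closed fingers until they stopped hard at z ≈ 0.071, with about 20 N. That is the level for fully down. Neither camera could see the end while it was down (the wrist and the grinder were in the way), so this rests on the measured height and force. After release, a picture showed the plate had rocked back to where it lay.
- **Pick and place:** I gripped the plate across its 48 mm width (the gripper read 47.4 mm) and lowered it into the red tray.
- **Last checks:** Both cameras show the bent plate wholly inside the tray and the flat plate where it lay at the start. The gripper is clear of everything.
- **Off nominal:** The tool drifted about 1.5° from vertical during the moves, with no visible effect.

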